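# Clear the scraps off the buffet table

### The arm

A 6-joint arm with a two-finger parallel gripper is mounted at the origin on the work surface. World frame = base frame: x ahead of the robot, y to its left, z up, the work surface at z = 0. Lengths are in m, angles in rad, forces in N, time in s.
With the tool pointing down it reaches from about 0.375 to 0.9 m from the base axis. Payload 3.1 kg.
Tool frame: the origin (TCP) lies at the centre of the arm's flange, where the gripper is bolted on; the fingertips stand 173 mm ahead of it and the grasp point (between the pads) lies 155 mm ahead of it; z points along the fingers, y is the line along which they close (so a half turn about z gives the same grasp; the last joint's range is limited). The gripper opens to 85 mm and grips with 20 to 120 N. Pads are 22 mm wide; open, the fingers measure 114 mm over their backs; the gripper's body (76 mm by 85 mm) begins 54 mm behind the grasp point. The pads swing forward as they close: fully open they stand 13 mm farther back than shut.
Start: joints at [1.165, 0.527, 1.433, -0, 1.181, -0.178], TCP at [0.141, 0.609, 0.405] pointing down, gripper open.
Joint ranges: [-3.08, 3.08], [-0.75, 2.2], [0.22, 2.44], [-1.43, 4.57], [0, 2.65], [-2.85, 2.85]. Speed limits (rad/s): [2.79, 2.79, 3.14, 3.14, 3.14, 3.14].

### API

Orientations are given as a unit quaternion [x, y, z, w].
In Python, from station import * gives the robot as it stands.
- The arm moves only by the shell command python3 -m jog 'ROWS' [OPENING] [FORCE]. ROWS is a JSON object of lists of equal length, an entry for each row: "linear": the shift along the world's x, y, z in mm, a list of three; "turn": the turn about the world's z in units of 5 degrees (1.0 is 5 degrees). A call has 1 to 12 rows; each row shifts and turns the commanded pose from where the row before left it; what a row does not reach is not made up. A row lasts 1/8 s, in which the tool goes at most 62.5 mm and 10.7 degrees, less where a joint would pass 70% of its speed; a pose out of reach is approached as far as the arm can. A call is refused whole if a number of a shift passes 62.5 or a number of a turn 1, either way. A call with a gripper value outside its range is refused whole. OPENING is the opening, from 0 (shut) to 1 (fully open), set as the call begins (- or left out, the last holds). The fingers move at their own pace and stop on an object; FORCE is the grip in N (left out, the last holds). Time passes only in rows, so rows that do not move let the fingers close. It gives the time, the measured TCP pose, the force, the opening and the grip force at its end, in the units of the state.
- sense(): the state, without advancing time (a new reading comes with each control period).
- snapshot(name): name is "scene" or "top"; returns the picture (420x560x3 uint8, red, green, blue); there is no depth.
- get_calibration(name): a dict with "fx", "fy", "cx", "cy" (pixels), "world_to_cam" (4x4, takes a point from world to camera coordinates). Camera axes: x right, y down, z forward; pixel columns grow to the right and rows downward; lengths in m; the calibration is good to about 2 mm. A picture is of the moment at which its call begins. get_calibration takes no time and is no camera call.
- sign_off(): hands the job in; it is judged then, once.
The state is a dict: "t": time; "q": joint angles; "qd": joint speeds; "tau": joint torques, N m; "tcp_pos": TCP position; "tool_rot": TCP orientation; "force": force on the tool from outside, world axes, zero at the start; "ft_torque": the same for the moment, N m; "finger_gap": opening from 0.0 (shut) to 1.0 (fully open); "gripper_force": force on a finger pad.
Only numpy, scipy, OpenCV 4.12 (cv2) and the standard library are available. Lean on these libraries where they do the work, as an engineer would, in place of code of your own. Each camera call takes 0.05 s, during which the arm holds its last target. There are 200 camera calls.

### The job

Clear the scraps off the buffet table: put the short eaten corn cob and the crumpled ball of paper napkin into the waste bucket. The whole corn cob in the white dish is still to be served, so leave it where it is.

Things in the scene. Friction and masses are not known exactly. Their poses are not given: they have to be found in the camera images.
- stub: The eaten corn cob, a scrap lying on the table: a short, pale tan eight-sided bar, 74 mm long (plus 2 mm of stalk at each end) and 40 mm across its flats, with some yellow kernels left at one end that stand out 2 mm at most; about 60 g. Origin at its centre, 20 mm above the table while it lies there; x along its length, z up at the start.
- ball: The crumpled white paper napkin, a stiff lumpy ball 44 mm high and about 46 to 56 mm across in any direction; about 15 g. It lies on the table. Origin at its centre, 22 mm above the table at the start.
- bucket: The waste bucket: a round blue plastic bucket, open at the top, fixed upright to the table, 140 mm high. Outer diameter 170 mm at the foot and 210 mm at the rim, wall 4 mm, floor 5 mm thick; a thin wire handle hangs against its outside. Origin at the centre of its underside, z up. It stands to the left or the right of the scraps.
- cob: The whole corn cob, to be left alone: yellow, covered in kernels, about 164 mm long with its stalk and up to 51 mm thick, lying lengthwise in a white dish 220 x 120 mm with a rim 22 mm high. The dish is fixed to the table on the other side of the scraps from the bucket. Origin on the cob's axis near its middle, about 29 mm above the table; x along its length.

How it is judged:
At the end, for the whole second after the job is handed in: The eaten cob and the paper ball both lie at rest inside the bucket (centres within 90 mm of its axis and less than 115 mm above the table), and the whole cob is within 20 mm of where it was (horizontal distance between each of stub, ball and bucket below 0.09 m and height (world z) of each of stub, ball below 0.115 m and linear speed of each of stub, ball below 0.03 m/s and distance of cob from where it was at the start of the episode below 0.02 m); the robot touches nothing.
It fails at once if the whole corn cob in the dish is moved by more than 20 mm (distance of cob from where it was at the start of the episode above 0.02 m).
It also fails if it takes over 56 s, if anything falls off the work surface, if the arm or the gripper's body presses on something with over 40 N, if the wrist force passes 120 N, or if a joint passes its speed limit or range.

## Working session

There is one attempt and no reset: what is moved stays moved. The work goes in short steps, Python scripts to look and compute and a shell command to move; the robot and the scene stay as the last step left them, time stands still between calls to the robot, and variables do not carry over. Pictures are saved under pics/ and viewed, at most 10 in all, crops included, and the job is handed in when it is done.

```bash
mkdir -p pics
python3 - <<'E'
from station import *
import cv2,json
for n in("scene","top"):
    cv2.imwrite(f"pics/{n}0.png",cv2.resize(snapshot(n)[:,:,::-1],(800,600)))
s=sense();print(s["tcp_pos"],s["tool_rot"],s["finger_gap"],s["t"])
E
```

```text
[0.14098221 0.60856805 0.40381253] [ 1.13668426e-01  9.93518225e-01 -9.64414669e-04 -3.07866043e-04] 1.0006635059995599 0.1
```

View pics/top0.png

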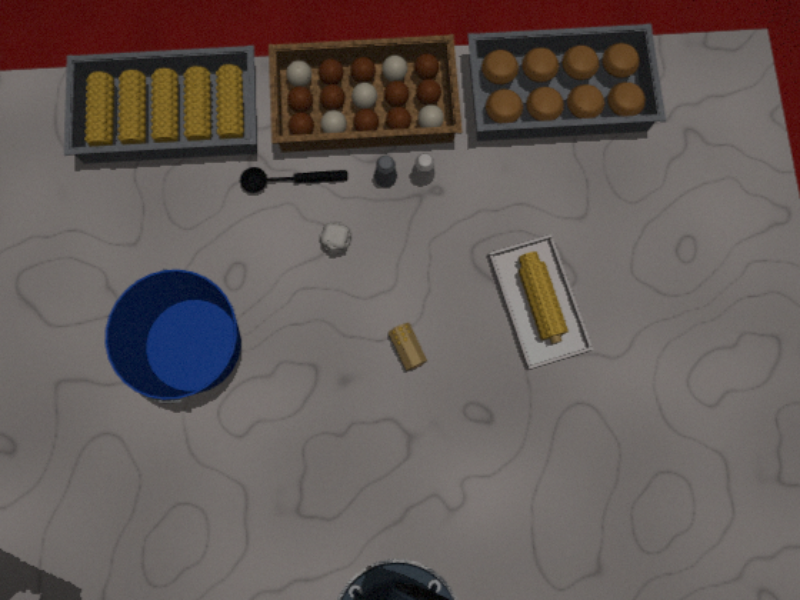

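View pics/scene0.png

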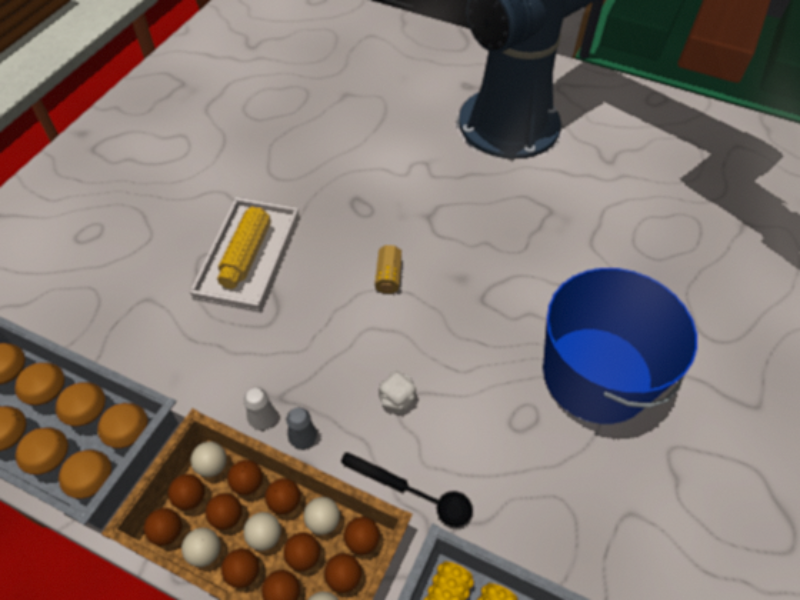

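The top view shows the ball at about (335,239), the stub from (400,327) to (416,366), the bucket rim centred at about (173,334), and the dish on the right. All of these are in 800x600 pixels. Next I'll enlarge the two scraps.

```bash
cat > h.py <<'E'
from station import *
import numpy as np
def ray(n,u,v,z):
    c=get_calibration(n);T=np.array(c["world_to_cam"]);R,t=T[:3,:3],T[:3,3]
    o=-R.T@t;d=R.T@np.array([(u-c["cx"])/c["fx"],(v-c["cy"])/c["fy"],1]);return o+d*(z-o[2])/d[2]
E
python3 - <<'E'
from h import *
import cv2
t=snapshot("top")[:,:,::-1];
a=cv2.resize(t[145:185,215:255],(400,400),interpolation=cv2.INTER_CUBIC)
b=cv2.resize(t[222:262,264:304],(400,400),interpolation=cv2.INTER_CUBIC)
cv2.imwrite("pics/crop.png",np.hstack([a,b]))
k=.7
print("ball",ray("top",335*k,239*k,.022),ray("scene",398*k,392*k,.022))
for p in((400,327),(416,366),(408,346)):print("stub",ray("top",p[0]*k,p[1]*k,.02))
print("stub sc",ray("scene",389*k,269*k,.02))
print("bucket",ray("top",173*k,334*k,.14),ray("top",192*k,345*k,.005),ray("scene",620*k,320*k,.14))
print("cam",ray("top",280,210,0))
E
```

```text
ball [0.66527472 0.06946993 0.022     ] [0.66793727 0.07023913 0.022     ]
stub [ 0.49820628 -0.03687862  0.02      ]
stub [ 0.42797019 -0.0601022   0.02      ]
stub [ 0.46376944 -0.04861618  0.02      ]
stub sc [ 0.46297766 -0.04539735  0.02      ]
bucket [0.48990462 0.32773025 0.14      ] [0.4911722  0.33210596 0.005     ] [0.4841067  0.32765508 0.14      ]
cam [ 0.55054216 -0.04083475  0.        ]
```

View pics/crop.png

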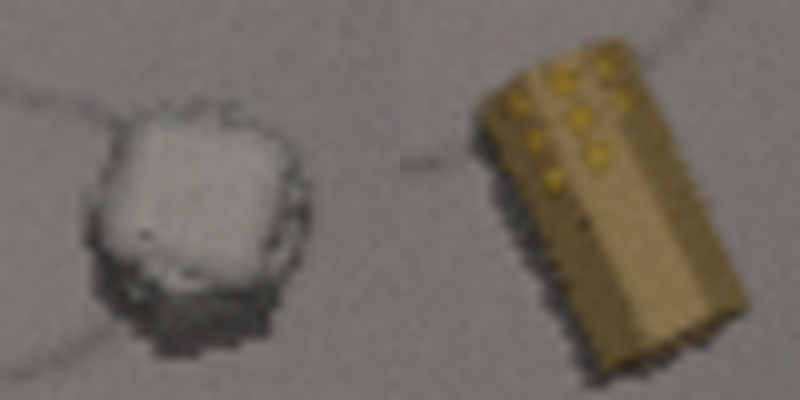

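The crop shows the ball centred at top-image pixel (234.8,165) and the stub at (285.4,242.6). The stub's long axis is about 24° from +x. The closing line must go from 77° to 114°, so I need a turn of +37°.

```bash
python3 -m jog '{"linear":[[50,-50,0],[50,-50,0],[50,-50,0],[50,-50,0],[15,-57,0],[15,-57,0],[15,-57,0],[15,-57,0],[15,-57,0],[15,-57,0],[16,-57,0],[16,-57,0]],"turn":[0.6,0.6,0.6,0.6,0.6,0.6,0.6,0.6,0.6,0.6,0.7,0.7]}' 1 40
python3 -m jog '{"linear":[[0,0,-40],[0,0,-40],[0,0,0],[0,0,0]],"turn":[0,0,0,0]}'
```

```text
t: 1.65
tcp_pos: [0.44, -0.0259, 0.4048]
tool_rot: [-0.208, 0.978, 0.0, 0.0]
force: [0.6, 0.2, 0.7]
finger_gap: 1.001
gripper_force: 0.0
t: 2.15
tcp_pos: [0.4403, -0.0239, 0.3255]
tool_rot: [-0.208, 0.978, -0.0, 0.0]
force: [1.0, 0.4, 0.5]
finger_gap: 1.002
gripper_force: 0.0
```

```bash
python3 -m jog '{"linear":[[23,-24,-20],[0,0,-40],[0,0,0]],"turn":[0,0,0]}'
python3 - <<'E'
from h import *
import cv2
t=snapshot("scene")[:,:,::-1]
cv2.imwrite("pics/c2.png",cv2.resize(t[110:250,180:380],(800,560),interpolation=cv2.INTER_CUBIC))
E
```

```text
t: 2.52
tcp_pos: [0.4628, -0.0477, 0.2644]
tool_rot: [-0.208, 0.978, 0.001, -0.001]
force: [-1.1, 0.2, 0.3]
finger_gap: 0.998
gripper_force: 0.0
```

View pics/c2.png

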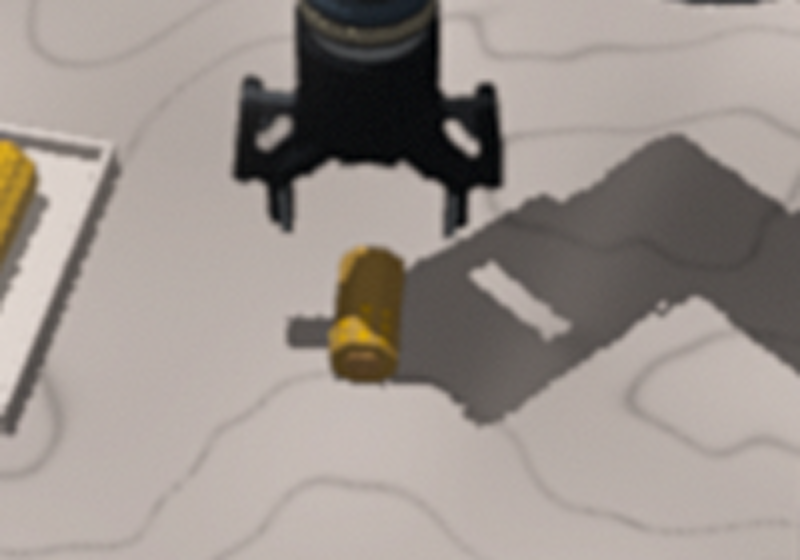

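The open fingers, at crop x≈283 and 455, straddle the stub at x≈367, and the dish is clear. Now I descend and grip.

```bash
python3 -m jog '{"linear":[[0,0,-30],[0,0,-30],[0,0,-27],[0,0,0]],"turn":[0,0,0,0]}' && python3 -m jog '{"linear":[[0,0,0],[0,0,0],[0,0,0],[0,0,0],[0,0,0],[0,0,0],[0,0,0],[0,0,0]],"turn":[0,0,0,0,0,0,0,0]}' 0 40
```

```text
t: 3.08
tcp_pos: [0.4632, -0.0477, 0.1784]
tool_rot: [-0.208, 0.978, 0.0, -0.0]
force: [0.2, 0.5, 0.7]
finger_gap: 1.0
gripper_force: 0.0
t: 4.08
tcp_pos: [0.4632, -0.048, 0.1792]
tool_rot: [-0.207, 0.978, -0.001, 0.001]
force: [0.1, 0.4, 8.5]
finger_gap: 0.459
gripper_force: 39.0
```

```bash
python3 -m jog '{"linear":[[0,0,40],[0,0,50],[0,0,50],[0,0,55],[3,40,0],[3,40,0],[3,40,0],[3,40,0],[3,40,0],[3,40,0],[3,40,0],[3,40,0]],"turn":[0,0,0,0,0,0,0,0,0,0,0,0]}' && python3 -m jog '{"linear":[[3,40,0],[0,18,0],[0,0,0],[0,0,0]],"turn":[0,0,0,0]}'
```

```text
t: 5.58
tcp_pos: [0.4864, 0.2733, 0.3731]
tool_rot: [-0.208, 0.978, -0.0, 0.0]
force: [-0.1, -0.2, -0.4]
finger_gap: 0.463
gripper_force: 40.7
t: 6.08
tcp_pos: [0.4896, 0.329, 0.3726]
tool_rot: [-0.207, 0.978, -0.0, -0.001]
force: [0.1, -0.4, -1.4]
finger_gap: 0.467
gripper_force: 40.7
```

```bash
python3 -m jog '{"linear":[[0,0,-30],[0,0,-30],[0,0,-30],[0,0,0],[0,0,0]],"turn":[0,0,0,0,0]}' && python3 -m jog '{"linear":[[0,0,0],[0,0,0],[0,0,0],[0,0,0],[0,0,0],[0,0,0],[0,0,0],[0,0,40],[0,0,55],[0,0,0]],"turn":[0,0,0,0,0,0,0,0,0,0]}' 1 && python3 -m jog '{"linear":[[22,-32,0],[22,-32,0],[22,-32,0],[22,-32,0],[22,-33,0],[22,-33,0],[23,-33,0],[23,-33,0],[0,0,-50],[0,0,-50],[0,0,0],[0,0,0]],"turn":[-0.6,-0.6,-0.6,-0.6,-0.6,-0.6,-0.6,-0.6,0,0,0,0]}'
python3 - <<'E'
from h import *
import cv2
a=snapshot("scene")[:,:,::-1];b=snapshot("top")[:,:,::-1]
cv2.imwrite("pics/c3.png",np.hstack([cv2.resize(a[150:350,240:510],(400,296)),cv2.resize(b[120:320,40:310],(400,296))]))
E
```

```text
t: 6.7
tcp_pos: [0.4905, 0.3294, 0.2837]
tool_rot: [-0.207, 0.978, 0.0, 0.001]
force: [-0.6, -0.4, -0.8]
finger_gap: 0.461
gripper_force: 40.7
t: 7.95
tcp_pos: [0.4912, 0.3307, 0.3825]
tool_rot: [-0.208, 0.978, 0.001, 0.005]
force: [-0.7, 0.6, -0.3]
finger_gap: 0.999
gripper_force: 0.0
t: 9.45
tcp_pos: [0.6684, 0.0702, 0.2786]
tool_rot: [0.0, 1.0, -0.0, 0.001]
force: [0.5, -0.8, 0.5]
finger_gap: 0.997
gripper_force: 0.0
```

View pics/c3.png

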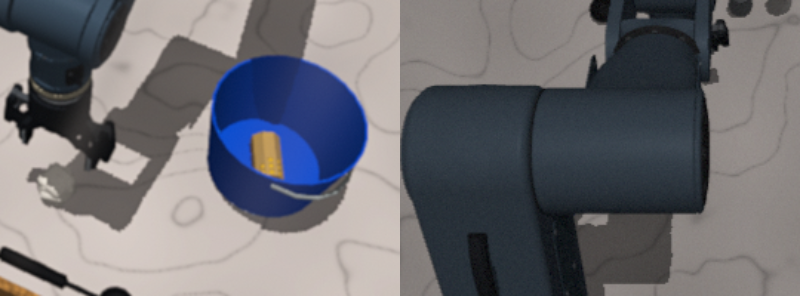

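The stub lies on the bucket floor at about (267,155) in the picture. The ball, at (55,183), is centred between the fingers. Now I descend and grip it.

```bash
python3 -m jog '{"linear":[[0,0,-35],[0,0,-35],[0,0,-29],[0,0,0]],"turn":[0,0,0,0]}' && python3 -m jog '{"linear":[[0,0,0],[0,0,0],[0,0,0],[0,0,0],[0,0,0],[0,0,0],[0,0,0],[0,0,0]],"turn":[0,0,0,0,0,0,0,0]}' 0 30 && python3 -m jog '{"linear":[[0,0,40],[0,0,50],[0,0,55],[0,0,50],[0,0,0]],"turn":[0,0,0,0,0]}'
```

```text
t: 10.05
tcp_pos: [0.6676, 0.0703, 0.1785]
tool_rot: [0.0, 1.0, 0.0, -0.001]
force: [-0.2, 0.3, 0.8]
finger_gap: 0.999
gripper_force: 0.0
t: 11.05
tcp_pos: [0.6691, 0.0701, 0.1819]
tool_rot: [0.0, 1.0, -0.0, 0.003]
force: [-0.9, -1.1, 6.0]
finger_gap: 0.701
gripper_force: 32.1
t: 11.68
tcp_pos: [0.6692, 0.0701, 0.381]
tool_rot: [0.0, 1.0, -0.0, 0.007]
force: [1.0, -0.2, 0.0]
finger_gap: 0.699
gripper_force: 32.7
```

```bash
python3 -m jog '{"linear":[[-22,32,0],[-22,32,0],[-22,32,0],[-22,32,0],[-22,33,0],[-22,33,0],[-23,33,0],[-23,33,0],[0,0,-30],[0,0,-30],[0,0,-25],[0,0,0]],"turn":[0,0,0,0,0,0,0,0,0,0,0,0]}' && python3 -m jog '{"linear":[[0,0,0],[0,0,0],[0,0,0],[0,0,0],[0,0,0],[0,0,0],[0,0,40],[0,0,50],[0,0,10],[0,-50,0],[20,-60,0],[20,-55,0]],"turn":[0,0,0,0,0,0,0,0,0,0,0,0]}' 1 && python3 -m jog '{"linear":[[0,-60,0],[0,-60,0],[0,0,0],[0,0,0],[0,0,0],[0,0,0]],"turn":[0,0,0,0,0,0]}'
python3 - <<'E'
from h import *
import cv2
a=snapshot("scene")[:,:,::-1]
cv2.imwrite("pics/c4.png",cv2.resize(a,(800,600)))
E
```

```text
t: 13.18
tcp_pos: [0.4887, 0.3296, 0.2865]
tool_rot: [0.0, 1.0, -0.001, -0.003]
force: [-0.5, -0.1, 0.3]
finger_gap: 0.704
gripper_force: 32.7
t: 14.68
tcp_pos: [0.5294, 0.1644, 0.388]
tool_rot: [-0.0, 1.0, -0.0, -0.001]
force: [0.3, -0.1, 0.1]
finger_gap: 0.994
gripper_force: 0.0
t: 15.42
tcp_pos: [0.5295, 0.0472, 0.3886]
tool_rot: [-0.001, 1.0, 0.0, -0.0]
force: [-0.7, 0.3, 0.7]
finger_gap: 1.0
gripper_force: 0.0
```

View pics/c4.png

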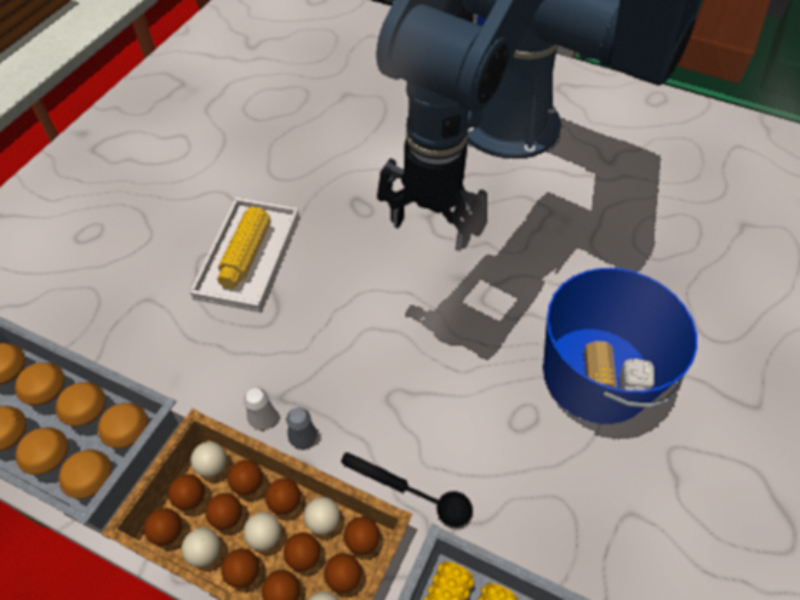

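The stub (600,362) and the ball (638,375) both rest on the bucket floor. The whole cob hasn't moved, and the gripper is clear.

```bash
python3 -c "
from station import *
print(sign_off())"
```

```text
the job is handed in; nothing more can be done
None
```

The eaten cob and the napkin ball are both lying in the waste bucket, the whole cob was left in its dish untouched, and the job was handed in after about 15.5 s; the hand-in gave no verdict.

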